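Proof-pull a bonded stud with a spring gauge

ROBOT

A 6-joint arm with a two-finger parallel gripper is mounted at the origin on the work surface. World frame = base frame: x ahead of the robot, y to its left, z up, the work surface at z = 0. Lengths are in mm, angles in rad, forces in N, time in s.
With the tool pointing down it reaches from about 250 to 775 mm from the base axis. Payload 4 kg.
Tool frame: the origin (TCP) lies on the centre line of the jaws, within the pads' length; the fingertips stand 14 mm ahead of it and the grasp point (between the pads) lies 5 mm behind it; z points along the fingers, y is the direction in which the jaws open and shut (so a half turn about z gives the same grasp; the last joint's range is limited). The gripper opens to 85 mm and grips with 20 to 120 N. Pads are 22 mm wide; open, the fingers measure 114 mm over their backs; the gripper's body (76 mm by 85 mm) begins 54 mm behind the grasp point. The pads swing forward as they close: fully open they stand 13 mm farther back than shut.
Start: joints at [1.012, 0.087, 1.371, -0, 1.684, -0.103], TCP at [242.11, 493.862, 245.341] pointing down, gripper open.
Joint ranges: [-3.1, 3.1], [-0.76, 2.03], [0.27, 2.55], [-1.08, 4.22], [0.17, 2.65], [-2.57, 2.57]. Speed limits (rad/s): [2.79, 2.79, 3.14, 3.14, 3.14, 3.14].

INTERFACE

Orientations are given as a 3x3 rotation matrix whose columns are the frame's x, y, z axes.
In Python, from rig import r gives the robot as it stands. The module is installed in compiled form; this text tells all that it offers.
- The arm moves only by the tool send_rows, never from a script. Its arguments are lists of equal length, an entry for each row: "jaw": the closure in counts, from 0 (fully open) to 255 (shut); "travel": the shift along the tool's x, y, z in m, a list of three; "dr": the turn, a rotation vector about the tool's x, y, z in rad, a list of three. A call has 1 to 10 rows; each row is the pose to reach, as a shift and turn from the pose commanded when the call began, along the tool's axes at that moment; what a row does not reach only later rows make up. A row lasts 1/10 s, in which the tool goes at most 50 mm and 8.59 degrees, less where a joint would pass 70% of its speed; a pose out of reach is approached as far as the arm can. A call with a gripper value outside its range is refused whole. The fingers move at their own pace and stop on an object; "grip_force" is the grip in N (left out, the last holds). Time passes only in rows, so rows that repeat a pose let the fingers close. It gives the time, the measured TCP pose, the force and the opening at its end, in the units of the state.
- r.get_obs(): the state, without advancing time (a new reading comes with each control period).
- r.capture(name): name is "scene" or "side" or "wrist"; returns (picture, depth): 480x640x3 uint8, red, green, blue; 480x640 float32, mm along the optical axis (not along the pixel's ray), 0 where there is no reading.
- r.camera_params(name): a dict with "intrinsics" (3x3 intrinsics, pixels), "dist" ([k1, k2, p1, p2, k3] as OpenCV has them; the pictures are not rectified), "eye" and "rotation" of the camera in the world. Camera axes: x right, y down, z forward; pixel columns grow to the right and rows downward; lengths in mm; the calibration is good to about 2 mm. A picture is of the moment at which its call begins: read the wrist's pose just before it. camera_params takes no time and is no camera call; for the wrist camera it gives the pose at the moment of the call.
- r.job_done(): hands the job in, once; it reports no verdict.
The state is a dict: "clock": time; "joint_pos": joint angles; "qd": joint speeds; "tau": joint torques, N m; "ee_pos": TCP position; "eef_rot": TCP orientation; "ft_force": force on the tool from outside, world axes, zero at the start; "ft_torque": the same for the moment, N m; "grip_width": finger opening in mm.
Only numpy, scipy, OpenCV 4.12 (cv2) and the standard library are available. Lean on these libraries where they do the work, as an engineer would, in place of code of your own. Each camera call takes 0.05 s, during which the arm holds its last target. There are 200 camera calls.

TASK

Proof-pull the bonded stud on its carrier plate: take the larger of the two spring gauges out of the tray, lay it flat on the bench with its hook round the neck of the stud, and let go of it. Then take hold of its pull knob, draw the plunger out against the stud until the broad ring stands at the mouth of the barrel (do not bring out the last ring), and hold it there for a second. Ease the plunger fully home without letting it snap back, leave the gauge lying slack on the bench with its hook still round the stud, and leave everything else where it stands.

Things in the scene. Friction and masses are not known exactly. Their poses are not given: they have to be found in the camera images.
- gauge: The larger of two tubular spring gauges, loose, 120 to 210 g; starts flat in a shallow tray (floor 4 mm thick, rim 12 mm high), hook end towards the robot. Origin under the barrel's centre, on its underside; x runs along the barrel from hook to knob, z is up as it lies. Overall 210 mm long; its square end caps keep it from rolling.
- gauge_grip (a point): Centre of that gauge's barrel, on its axis, where to lift it: a round aluminium tube 22 mm across, 90 mm long, with a square black cap 26 x 26 x 12 mm at each end. Lying, the axis is 13 mm above what it lies on. Axes as for the gauge.
- gauge_hook (a point): Centre of the gauge's hook, on the barrel axis, 102 mm from the barrel centre (gauge's -x side). A C of 5 mm steel wire lying in the gauge's xy plane, 27 mm clear inside, on a straight shank; its 14 mm mouth is on the +y side next to the shank. It can be lowered over the stud from above; round the stud it has up to 9.5 mm of slack.
- gauge_knob (a point): Centre of the gauge's pull knob, on the barrel axis; it moves with the plunger. A knurled aluminium cylinder 24 mm across, 26 mm long (along the axis), on a 10 mm rod; with the plunger home its centre is 76 mm from the barrel centre (+x side) and 6 mm of rod shows between it and the end cap.
- plunger (a joint): How far the gauge's plunger is drawn out, in m: 0 fully home, end stop 0.045. Sprung towards home: 0.6 N at 0, 6 N at 0.030. The rod's black rings come out of the mouth of the barrel (its end cap) one by one: thin rings (1.6 mm) at 0.010 and 0.020, the broad ring (4 mm) centred on the mouth at 0.030, the last thin ring at 0.040.
- stud (a point): Middle of the neck of the bonded stud, 13 mm above the bench: an upright aluminium mushroom. Base disc 22 mm across, top 7 mm above the bench; neck 8 mm across, 7 to 19 mm; head 12 mm across, 19 to 24 mm. Pull along the bench in any direction; it is clear for the gauge on the robot's right (-y) of the stud.
- carrier: The 50 x 50 x 4 mm aluminium plate with the stud in its middle, screwed to the bench; origin under its middle. A second, like plate nearby carries only a low disc and no stud; which of them is nearer the robot varies.
- slim_grip (a point): Centre of the barrel of the other, slimmer and shorter spring gauge (barrel 15 mm across, 66 mm long) in the same tray, about 84 mm beside the larger one; which of the two lies on which side varies. Not to be used.
- objective_mid (a point): Centre of a black microscope objective standing on the bench, 33 mm across and 44 mm high; bystander.
- vial: Small amber glass jar standing on the bench, 24 mm across and 45 mm high, origin under its middle; bystander.
- sample_box: Flat clear box 55 x 55 x 17 mm lying on the bench, origin under its middle; bystander.
- plug: Metal connector plug lying on the bench, about 75 mm long and 18 mm thick, origin under its middle; bystander.
Mind the look-alikes: they are no part of the job. What is shaped like the gauge but purple is not meant.

How it is judged:
By the outcome, as a careful person would: the job done as asked, in the order asked, and still so for the second after the job is handed in, with the robot touching nothing.
It also fails if it takes over 56 s, if anything falls off the work surface, if the arm or the gripper's body presses on something with over 40 N, if the wrist force passes 120 N, or if a joint passes its speed limit or range.

## Working session

There is one attempt and no reset: what is moved stays moved. The work goes in short steps, Python scripts to look and compute and a tool call to move; the robot and the scene stay as the last step left them, time stands still between calls to the robot, and variables do not carry over. Pictures are saved under pics/ and viewed, about 8 in all and at most 12, crops included, and the job is handed in when it is done.

Besides the shell and the picture viewer there is one more tool, called after "Emit:" by a JSON object that holds its "name" and its "arguments". send_rows: Moves the arm, as the interface text tells. Its arguments: {"type":"object","properties":{"jaw":{"type":"array"},"travel":{"type":"array"},"dr":{"type":"array"},"grip_force":{"type":"number"}},"required":["jaw","travel","dr"]}

```bash
mkdir -p pics; cat > h.py <<'E'
import numpy as np, cv2
from rig import r
def ray(name,uv,z,P=None):
    P=P or r.camera_params(name)
    K=np.array(P["intrinsics"],float);d=np.array(P["dist"],float)
    n=cv2.undistortPoints(np.array(uv,float).reshape(-1,1,2),K,d).reshape(-1,2)
    D=np.c_[n,np.ones(len(n))]@np.array(P["rotation"]).T
    e=np.array(P["eye"],float).ravel()
    return e+D*((z-e[2])/D[:,2])[:,None]
def save(name,fn,crop=None,s=1):
    im,dp=r.capture(name); np.save(f"/tmp/{name}.npy",im); np.save(f"/tmp/{name}_d.npy",dp)
    c=im if crop is None else im[crop[1]:crop[3],crop[0]:crop[2]]
    cv2.imwrite("pics/"+fn,cv2.resize(c[:,:,::-1],None,fx=s,fy=s,interpolation=cv2.INTER_CUBIC)); return im,dp
E
python3 - <<'E'
from h import *
a,_=save("scene","s0.png");save("side","d0.png")
for n in("scene","side","wrist"):
    P=r.camera_params(n);print(n,P["eye"],np.round(P["rotation"],3).tolist(),np.round(P["intrinsics"],1).tolist())
o=r.get_obs();print(o["clock"],o["ee_pos"],o["eef_rot"],o["ft_force"])
E
```

```text
scene [964.74415057 722.36221106 758.5210128 ] [[-0.822, 0.366, -0.436], [0.569, 0.53, -0.629], [0.001, -0.765, -0.644]] [[582.5, 0.0, 322.3], [0.0, 582.5, 241.9], [0.0, 0.0, 1.0]]
side [ 413.32681325 -872.56733261  728.56485687] [[0.994, -0.081, 0.072], [-0.106, -0.604, 0.79], [-0.02, -0.793, -0.609]] [[468.4, 0.0, 314.5], [0.0, 468.4, 246.1], [0.0, 0.0, 1.0]]
wrist [170.90681135 527.52919555 372.30832266] [[0.439, 0.856, 0.274], [0.898, -0.418, -0.136], [-0.002, 0.306, -0.952]] [[401.3, 0.0, 315.7], [0.0, 401.3, 239.5], [0.0, 0.0, 1.0]]
0.1 [241.8858986  493.46897702 244.20918353] [[-8.97891606e-01  4.40215226e-01 -1.10359273e-03]
 [ 4.40216561e-01  8.97889865e-01 -1.78040702e-03]
 [ 2.07142449e-04 -2.08443232e-03 -9.99997806e-01]] [-0.10595467  0.12656362  0.2958278 ]
```

View pics/s0.png

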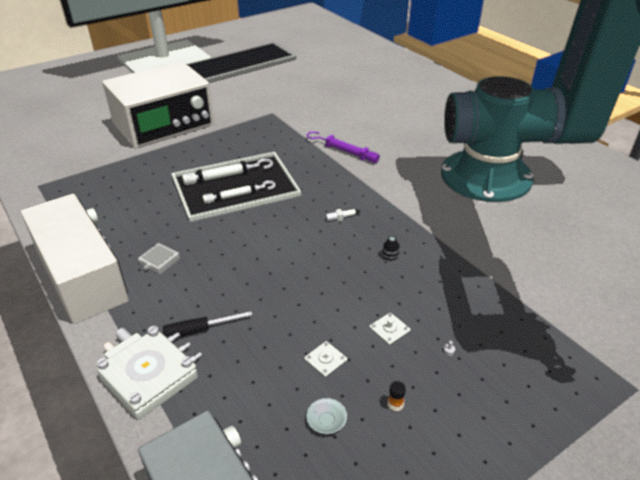

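Scene: the tray is at (235,185) with the larger gauge at (225,172) and the slim one at (238,190). The purple look-alike is at (345,148). The plates are at (390,328) and (326,357); I can't yet tell which carries the stud.

```bash
python3 - <<'E'
from h import *
print(ray("scene",[[390,328],[326,357]],4).round(), ray("scene",[[187,178],[219,173],[268,162],[209,198],[268,186]],17).round())
a=np.load("/tmp/scene.npy")[300:385,290:430,::-1];b=np.load("/tmp/scene.npy")[145:225,165:305,::-1]
im=np.vstack([cv2.resize(x,(560,int(x.shape[0]*4)),interpolation=2) for x in(a,b)])
cv2.imwrite("pics/s1.png",cv2.resize(im,None,fx=.88,fy=.88))
E
```

```text
[[489. 240.   4.]
 [615. 229.   4.]] [[ 588. -360.   17.]
 [ 519. -337.   17.]
 [ 403. -314.   17.]
 [ 582. -262.   17.]
 [ 453. -229.   17.]]
```

View pics/s1.png

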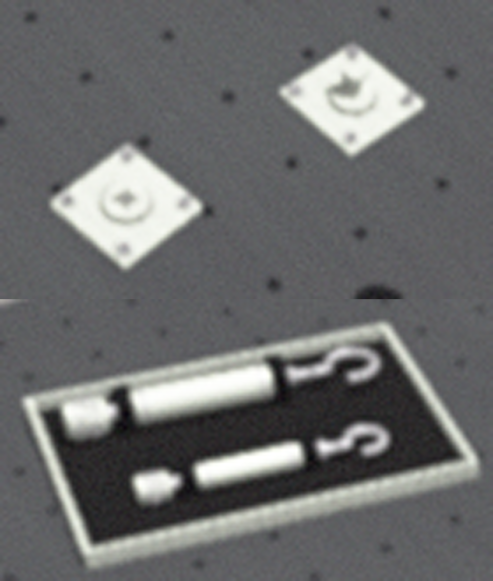

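View pics/d0.png

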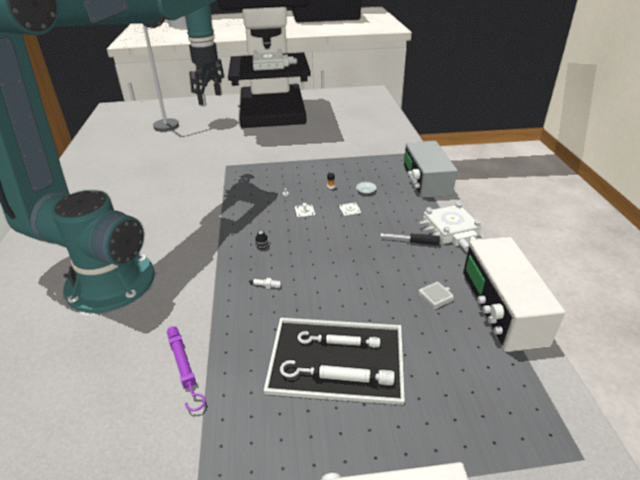

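Side view: the stud is on the near plate at (305,209), and the other plate (350,209) has only a disc. The larger gauge is the lower one in the tray, with its hook at (290,370) and knob at (385,378). It is longer and fatter than the slim one at (340,340). The purple one at (185,370) is not meant, so I'll measure coordinates for these.

```bash
python3 - <<'E'
from h import *
print("side gauge",ray("side",[[290,370],[345,375],[385,377]],17).round())
print("side slim",ray("side",[[305,338],[345,341],[375,342]],13).round())
print("side rim corners",ray("side",[[280,320],[403,325],[403,401],[267,395]],12).round())
print("stud",ray("side",[[305,210]],4).round(),ray("side",[[305,205]],24).round(),ray("scene",[[389,323]],24).round())
print("objective,plug",ray("scene",[[391,255]],5).round(),ray("side",[[262,247]],5).round(),ray("scene",[[342,215]],9).round(),ray("scene",[[450,350]],5).round())
d=np.load("/tmp/side.npy").astype(int)
m=(d.min(2)>150).astype(np.uint8);m[:,:260]=0;m[:360]=0;m[392:]=0;m[:,402:]=0
n,l,s,c=cv2.connectedComponentsWithStats(m)
for i in range(1,n):
  if s[i,4]>15:print(s[i],c[i].round(1),ray("side",[c[i]],17).round(1))
E
```

```text
side gauge [[ 412. -320.   17.]
 [ 512. -344.   17.]
 [ 584. -357.   17.]]
side slim [[ 447. -242.   13.]
 [ 525. -260.   13.]
 [ 584. -270.   13.]]
side rim corners [[ 400. -185.   12.]
 [ 650. -232.   12.]
 [ 605. -408.   12.]
 [ 367. -366.   12.]]
stud [[490. 238.   4.]] [[490. 233.  24.]] [[496. 243.  24.]]
objective,plug [[367.  96.   5.]] [[366.  80.   5.]] [[374. -58.   9.]] [[439. 333.   5.]]
[263 360  47  32 227] [274.1 381.6] [[ 381.4 -342.8   17. ]]
[280 360  34  17 190] [293.8 369. ] [[ 419.1 -318.7   17. ]]
[399 360   3  32  65] [400.4 373.6] [[ 613.5 -353.6   17. ]]
[319 365  51  17 607] [344.2 373. ] [[ 511.1 -339.2   17. ]]
[376 370  18  14 210] [385.3 376.4] [[ 584.5 -356.2   17. ]]
```

Emit:
{"name": "send_rows", "arguments": {"jaw": [0,0,0,0,0,0,0,0,0,0], "travel": [[-0.0305,-0.0315,0],[-0.061,-0.063,0],[-0.0915,-0.0945,0],[-0.122,-0.126,0],[-0.1525,-0.1575,0],[-0.183,-0.189,0],[-0.2135,-0.2205,0],[-0.244,-0.252,0],[-0.2745,-0.2835,0],[-0.305,-0.315,0]], "dr": [[0,0,-0.025],[0,0,-0.05],[0,0,-0.075],[0,0,-0.1],[0,0,-0.125],[0,0,-0.15],[0,0,-0.175],[0,0,-0.2],[0,0,-0.225],[0,0,-0.25]]}}

```text
clock: 1.1
ee_pos: [377.2, 75.1, 245.0]
eef_rot: [[-0.979, 0.203, 0.0], [0.203, 0.979, 0.0], [-0.0, 0.0, -1.0]]
ft_force: [0.0, -1.3, 0.7]
grip_width: 85.3
```

Emit:
{"name": "send_rows", "arguments": {"jaw": [120,120,120,120,120,120,120,120,120,120], "travel": [[-0.022,-0.038,0.0065],[-0.043,-0.076,0.013],[-0.065,-0.114,0.02],[-0.087,-0.152,0.026],[-0.108,-0.19,0.033],[-0.13,-0.228,0.039],[-0.152,-0.266,0.046],[-0.173,-0.304,0.052],[-0.195,-0.342,0.059],[-0.217,-0.38,0.065]], "dr": [[0,0,0],[0,0,0],[0,0,0],[0,0,0],[0,0,0],[0,0,0],[0,0,0],[0,0,0],[0,0,0],[0,0,0]]}}

```text
clock: 2.1
ee_pos: [512.0, -341.1, 179.0]
eef_rot: [[-0.979, 0.205, -0.001], [0.205, 0.979, 0.001], [0.001, 0.001, -1.0]]
ft_force: [0.3, -0.4, 0.6]
grip_width: 45.2
```

```bash
python3 - <<'E'
from h import *
save("wrist","w0.png")
o=r.get_obs();print(o["clock"],o["ee_pos"].round(1),o["grip_width"],np.array(o["eef_rot"]).round(3).tolist())
P=r.camera_params("wrist");print(P["eye"],np.round(P["rotation"],3).tolist())
d=np.load("/tmp/wrist.npy").astype(int);hsv=cv2.cvtColor(np.load("/tmp/wrist.npy"),cv2.COLOR_RGB2HSV)
m=((hsv[...,2]>170)&(hsv[...,1]<60)).astype(np.uint8)
n,l,s,c=cv2.connectedComponentsWithStats(m)
for i in range(1,n):
  if s[i,4]>150:print(s[i],c[i].round(1),ray("wrist",[c[i]],17,P).round(1))
E
```

```text
2.15 [ 512.6 -347.5  175.8] 45.136070168403485 [[-0.978, 0.209, -0.003], [0.209, 0.978, -0.003], [0.002, -0.003, -1.0]]
[ 435.54661218 -331.43645075  303.99808634] [[0.208, 0.932, 0.297], [0.978, -0.197, -0.067], [-0.004, 0.304, -0.953]]
[ 242    2  280  340 9901] [381.1 163.5] [[ 479.2 -294.5   17. ]]
[292  42  50  98 610] [313.   79.6] [[ 415.2 -330.    17. ]]
[ 415   77   44   72 1104] [434.8 107.6] [[ 449.7 -252.8   17. ]]
[   0  110  112  314 8567] [ 49.4 268.6] [[ 505.5 -557.4   17. ]]
[ 299  159   29  120 2985] [312.7 217.9] [[ 508.1 -350.2   17. ]]
[ 413  165   29   89 1803] [426.5 208. ] [[ 518.  -267.1   17. ]]
[407 267  25  32 645] [418.7 283. ] [[ 576.2 -280.6   17. ]]
[  0 289  13  20 153] [  3.8 298.9] [[ 522.2 -603.4   17. ]]
[ 558  387   57   50 1384] [588.5 411.3] [[ 727.2 -152.2   17. ]]
```

View pics/w0.png

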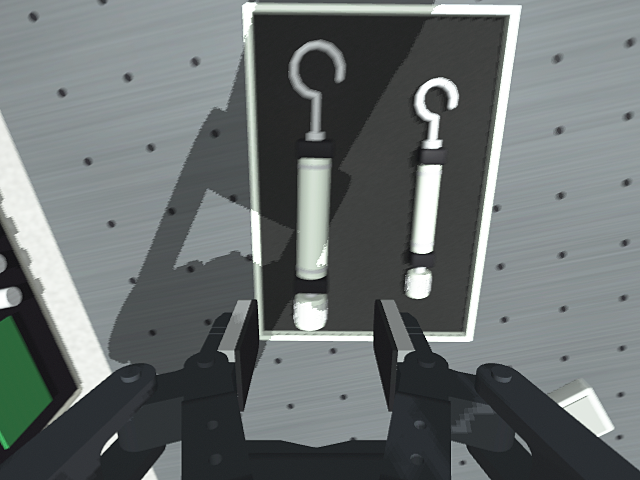

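Wrist view: the larger gauge is upright in the image, with its hook at (316,68), barrel (314,158)–(312,278), knob (311,312) and its mouth to the right. The arm was still settling, so I'll capture again.

```bash
cat >> h.py <<'E'
def barrel(prev=None):
    P=r.camera_params("wrist");o=r.get_obs();save("wrist","tmp.png")
    print(o["clock"],o["ee_pos"].round(1),np.round(o["qd"],3),"w",round(o["grip_width"],1))
    im=np.load("/tmp/wrist.npy");h=cv2.cvtColor(im,cv2.COLOR_RGB2HSV)
    m=((h[...,2]>110)&(h[...,1]<60)).astype(np.uint8)
    return P,m
E
python3 - <<'E'
from h import *
P,m=barrel()
m[:,:275]=0;m[:,350:]=0
for v in range(30,335,6):
    u=np.where(m[v])[0]
    print(v,(u.min(),u.max(),len(u)) if len(u) else None,end='; ')
for z in(17,28):print(ray("wrist",[[314,158],[313.5,170],[312.5,270],[312,278],[311,315]],z,P).round(1))
E
```

```text
2.15 [ 512.6 -347.5  175.8] [ 0.034 -0.073  0.125  0.014  0.075  0.076] w 45.1
30 None; 36 (np.int64(322), np.int64(336), 15); 42 (np.int64(312), np.int64(346), 35); 48 (np.int64(307), np.int64(349), 18); 54 (np.int64(304), np.int64(349), 11); 60 (np.int64(302), np.int64(349), 8); 66 (np.int64(302), np.int64(349), 8); 72 (np.int64(302), np.int64(349), 9); 78 (np.int64(305), np.int64(312), 8); 84 (np.int64(308), np.int64(318), 11); 90 (np.int64(315), np.int64(331), 17); 96 (np.int64(325), np.int64(331), 7); 102 (np.int64(324), np.int64(330), 7); 108 (np.int64(324), np.int64(330), 7); 114 (np.int64(324), np.int64(330), 7); 120 (np.int64(324), np.int64(330), 7); 126 (np.int64(324), np.int64(330), 7); 132 (np.int64(319), np.int64(334), 16); 138 None; 144 None; 150 None; 156 (np.int64(311), np.int64(341), 31); 162 (np.int64(310), np.int64(341), 32); 168 (np.int64(310), np.int64(340), 31); 174 (np.int64(310), np.int64(340), 31); 180 (np.int64(310), np.int64(340), 31); 186 (np.int64(310), np.int64(339), 30); 192 (np.int64(310), np.int64(339), 30); 198 (np.int64(310), np.int64(339), 30); 204
[... 358 characters left out ...]
58 (np.int64(309), np.int64(337), 29); 264 (np.int64(308), np.int64(337), 30); 270 (np.int64(308), np.int64(336), 29); 276 (np.int64(313), np.int64(332), 20); 282 None; 288 None; 294 (np.int64(307), np.int64(336), 30); 300 (np.int64(305), np.int64(337), 33); 306 (np.int64(305), np.int64(337), 33); 312 (np.int64(305), np.int64(337), 33); 318 (np.int64(306), np.int64(336), 31); 324 (np.int64(307), np.int64(334), 28); 330 (np.int64(275), np.int64(349), 73); [[ 465.7 -340.1   17. ]
 [ 473.8 -342.2   17. ]
 [ 548.5 -359.    17. ]
 [ 554.9 -360.8   17. ]
 [ 586.1 -368.3   17. ]]
[[ 464.5 -339.8   28. ]
 [ 472.4 -341.8   28. ]
 [ 544.2 -358.    28. ]
 [ 550.4 -359.7   28. ]
 [ 580.3 -366.9   28. ]]
```

```bash
python3 - <<'E'
from h import *
P,m=barrel()
m[:,:275]=0;m[:,350:]=0
rows=[v for v in range(145,290) if m[v].sum()>22]; rows=[v for v in rows if v<282]
v0,v1=min(rows),max(rows)
f=np.polyfit(rows,[np.where(m[v])[0].mean() for v in rows],1)
print(v0,v1,f)
A=ray("wrist",[[np.polyval(f,v0),v0],[np.polyval(f,v1),v1]],17,P);B=ray("wrist",[[np.polyval(f,v0),v0],[np.polyval(f,v1),v1]],26,P)
for X in(A,B):print(X.round(1),X.mean(0).round(1),np.linalg.norm(X[1]-X[0]),np.degrees(np.arctan2(*(X[1]-X[0])[1::-1])))
print(r.get_obs()["eef_rot"].round(4).tolist())
E
```

```text
2.2 [ 511.5 -343.8  176. ] [ 0.05  -0.075  0.057  0.045  0.06   0.025] w 45.0
159 278 [-2.41631363e-02  3.23867145e+02]
[[ 465.9 -331.7   17. ]
 [ 554.4 -352.5   17. ]] [ 510.2 -342.1   17. ] 90.93885703494978 -13.220953183322436
[[ 464.9 -331.6   26. ]
 [ 550.7 -351.8   26. ]] [ 507.8 -341.7   26. ] 88.09141906708732 -13.22095318332242
[[-0.9783, 0.2074, -0.0039], [0.2074, 0.9783, 0.0032], [0.0045, 0.0023, -1.0]]
```

Emit:
{"name": "send_rows", "arguments": {"jaw": [120,120,120,120,120,120,120], "travel": [[0.002,-0.001,0.03],[0.002,-0.001,0.06],[0.002,-0.001,0.09],[0.002,-0.001,0.115],[0.002,-0.001,0.13],[0.002,-0.001,0.13],[0.002,-0.001,0.13]], "dr": [[0,0,0.02],[0,0,0.02],[0,0,0.02],[0,0,0.02],[0,0,0.02],[0,0,0.02],[0,0,0.02]]}}

```text
clock: 2.95
ee_pos: [510.4, -339.9, 51.4]
eef_rot: [[-0.975, 0.223, 0.001], [0.223, 0.975, -0.001], [-0.001, -0.0, -1.0]]
ft_force: [0.6, 0.5, 1.1]
grip_width: 45.3
```

```bash
python3 - <<'E'
from h import *
o=r.get_obs();print(o["ee_pos"],o["qd"].round(3),o["eef_rot"].round(3).tolist(),o["ft_force"])
save("wrist","w1.png")
E
```

```text
[ 510.38977762 -339.91989972   51.36007461] [-0.005 -0.013 -0.032 -0.    -0.    -0.002] [[-0.975, 0.223, 0.001], [0.223, 0.975, -0.001], [-0.001, -0.0, -1.0]] [0.56934416 0.46286352 1.10605448]
```

View pics/w1.png

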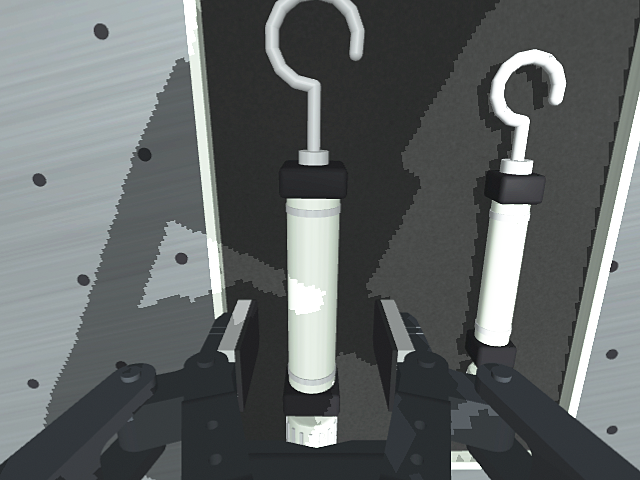

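The jaws straddle the barrel (centre u≈312, jaw centre ≈314) and the slim gauge is well clear. Next I'll go down and grip.

Emit:
{"name": "send_rows", "arguments": {"jaw": [120,120,120,200,230,230,230,230,230], "travel": [[0,0,0.015],[0,0,0.03],[0,0,0.03],[0,0,0.03],[0,0,0.03],[0,0,0.03],[0,0,0.03],[0,0,0.03],[0,0,0.03]], "dr": [[0,0,0],[0,0,0],[0,0,0],[0,0,0],[0,0,0],[0,0,0],[0,0,0],[0,0,0],[0,0,0]], "grip_force": 40}}

```text
clock: 3.9
ee_pos: [509.9, -340.1, 20.3]
eef_rot: [[-0.975, 0.224, 0.0], [0.224, 0.975, 0.0], [0.0, 0.0, -1.0]]
ft_force: [0.0, 0.2, -1.8]
grip_width: 20.3
```

Emit:
{"name": "send_rows", "arguments": {"jaw": [230,230,230,230,230,230,230,230,230,230], "travel": [[0,0,-0.02],[0,0,-0.06],[0,0,-0.1],[0,0,-0.13],[0.0104,0.0385,-0.13],[0.0208,0.077,-0.13],[0.0312,0.1155,-0.13],[0.0416,0.154,-0.13],[0.052,0.1925,-0.13],[0.0624,0.231,-0.13]], "dr": [[0,0,0],[0,0,0],[0,0,0],[0,0,0],[0,0,0.11],[0,0,0.22],[0,0,0.34],[0,0,0.45],[0,0,0.56],[0,0,0.67]]}}

```text
clock: 4.9
ee_pos: [500.4, -99.4, 150.4]
eef_rot: [[-0.621, 0.784, 0.001], [0.784, 0.621, 0.0], [-0.0, 0.0, -1.0]]
ft_force: [1.4, 0.5, -1.6]
grip_width: 20.3
```

Emit:
{"name": "send_rows", "arguments": {"jaw": [230,230,230,230,230,230,230,230,230,230], "travel": [[0.025,0.019,0],[0.051,0.037,0],[0.076,0.056,0],[0.101,0.074,0],[0.126,0.093,0],[0.151,0.111,0],[0.167,0.122,0],[0.177,0.13,0],[0.177,0.13,0],[0.177,0.13,0]], "dr": [[0,0,0.1],[0,0,0.2],[0,0,0.3],[0,0,0.4],[0,0,0.5],[0,0,0.59],[0,0,0.64],[0,0,0.67],[0,0,0.67],[0,0,0.67]]}}

```text
clock: 5.9
ee_pos: [491.6, 118.2, 150.3]
eef_rot: [[-0.006, 1.0, 0.0], [1.0, 0.006, -0.001], [-0.001, 0.0, -1.0]]
ft_force: [-0.5, 0.0, -1.2]
grip_width: 20.6
```

```bash
python3 - <<'E'
from h import *
o=r.get_obs();print(o["clock"],o["ee_pos"],o["qd"].round(3),o["eef_rot"].round(3).tolist(),o["ft_force"],o["grip_width"])
import pickle;pickle.dump(r.camera_params("wrist"),open("/tmp/P","wb"))
save("wrist","w2.png")
E
```

```text
5.9 [491.61252956 118.19809981 150.32663276] [-0.02  -0.001 -0.001 -0.     0.002  0.002] [[-0.006, 1.0, 0.0], [1.0, 0.006, -0.001], [-0.001, 0.0, -1.0]] [-0.52794486  0.02987682 -1.15384468] 20.601094310792668
```

View pics/w2.png

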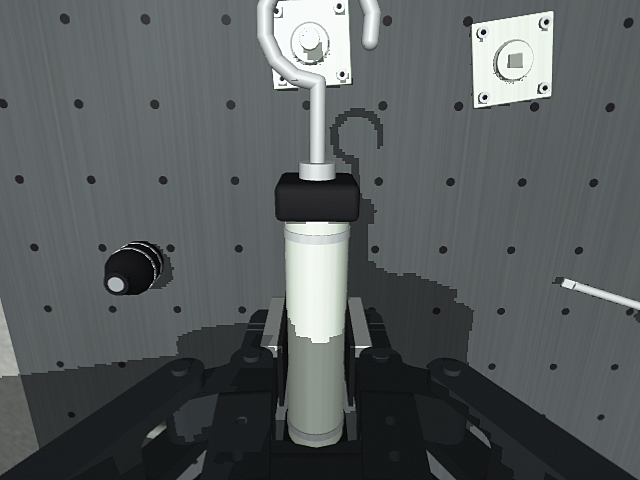

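The stud head is at about (309,37) on the plate inside the hook's outline, and the other plate (512,60) has only a disc. The hook shank is at u≈317. Next I'll compute both.

```bash
python3 - <<'E'
from h import *
import pickle;P=pickle.load(open("/tmp/P","rb"))
print("head",ray("wrist",[[309,37]],24,P).round(1),"disc",ray("wrist",[[312,45]],7,P).round(1))
print("axis",ray("wrist",[[317.5,90],[317.5,150],[316.5,240],[316,430]],147,P).round(1))
print("plate corners",ray("wrist",[[273,89],[352,87]],4,P).round(1))
im=np.load("/tmp/wrist.npy")
c=cv2.resize(im[0:110,240:400,::-1],None,fx=5,fy=5,interpolation=2);cv2.imwrite("pics/w3.png",c)
E
```

```text
head [[486.2 235.9  24. ]] disc [[487.8 234.1   7. ]]
axis [[490.9 201.9 147. ]
 [491.  183.8 147. ]
 [491.  153.4 147. ]
 [491.4  72.3 147. ]]
plate corners [[462.9 208.7   4. ]
 [513.5 210.3   4. ]]
```

View pics/w3.png

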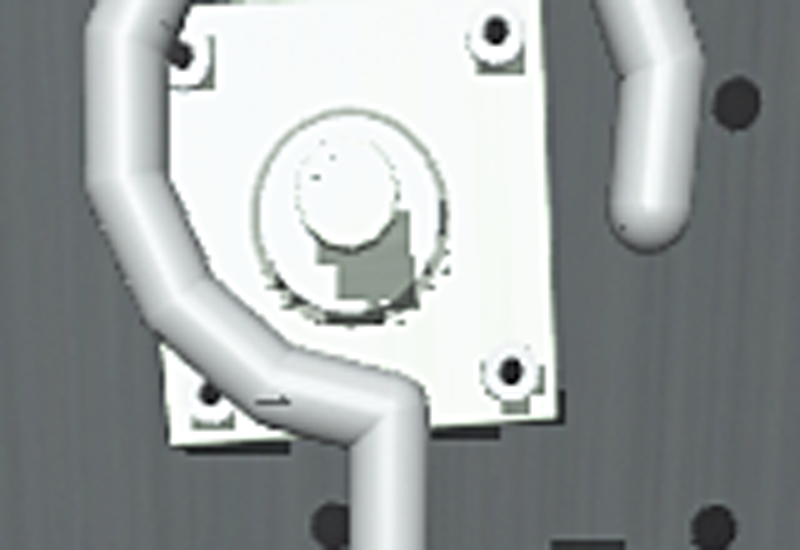

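Emit:
{"name": "send_rows", "arguments": {"jaw": [230,230,230,230,230,230,230], "travel": [[0.004,-0.001,0.015],[0.008,-0.002,0.035],[0.011,-0.003,0.055],[0.013,-0.0037,0.075],[0.015,-0.0037,0.09],[0.015,-0.0037,0.1],[0.015,-0.0037,0.1]], "dr": [[0,0,0.0],[0,0,0],[0,0,0],[0,0,0],[0,0,0],[0,0,0],[0,0,0]]}}

```text
clock: 6.65
ee_pos: [486.9, 132.4, 48.7]
eef_rot: [[-0.004, 1.0, -0.003], [1.0, 0.004, -0.001], [-0.001, -0.003, -1.0]]
ft_force: [-0.4, 0.3, -2.3]
grip_width: 20.6
```

```bash
python3 - <<'E'
from h import *
o=r.get_obs();print(o["clock"],o["ee_pos"],o["qd"].round(3),o["eef_rot"].round(3).tolist(),o["ft_force"],o["grip_width"])
import pickle;pickle.dump(r.camera_params("wrist"),open("/tmp/P","wb"))
a,_=save("wrist","t.png");b,_=save("scene","t2.png")
A=cv2.resize(a[0:200,220:420,::-1],(600,600),interpolation=2)[:300]
A=cv2.resize(a[0:110,220:420,::-1],(600,330),interpolation=2)
B=cv2.resize(b[290:370,330:470,::-1],(600,int(80*600/140)),interpolation=2)[:270]
cv2.imwrite("pics/w4.png",np.vstack([A,B]))
E
```

```text
6.65 [486.88846352 132.40749413  48.73181719] [ 0.005 -0.022 -0.033  0.003  0.014  0.004] [[-0.004, 1.0, -0.003], [1.0, 0.004, -0.001], [-0.001, -0.003, -1.0]] [-0.44125374  0.31080658 -2.25459687] 20.6118392790797
```

View pics/w4.png

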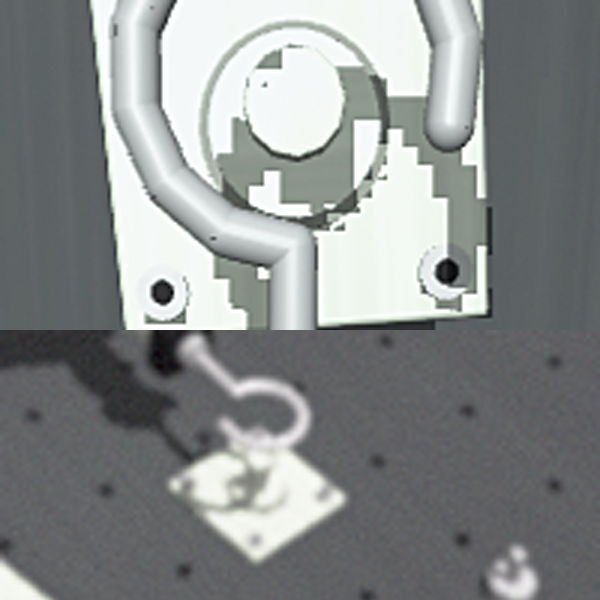

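```bash
python3 - <<'E'
from h import *
import pickle;P=pickle.load(open("/tmp/P","rb"))
print("head",ray("wrist",[[318.3,33.5]],24,P).round(1),"disc",ray("wrist",[[317.5,40.5]],7,P).round(1))
print("shank, inner bottom of ring, L/R wire centres",ray("wrist",[[317.7,95],[314,74],[265.5,25],[371,25]],45.4,P).round(1), P["eye"])
E
```

```text
head [[486.5 235.3  24. ]] disc [[486.2 235.6   7. ]]
shank, inner bottom of ring, L/R wire centres [[486.4 214.6  45.4]
 [485.2 220.6  45.4]
 [470.9 233.9  45.4]
 [501.9 234.1  45.4]] [486.22615757 210.19886092 176.73707836]
```

The stud head is at (486.5,235.3) and the hook centre at (486.4,234.3), so they are aligned. Next I'll lower it.

Emit:
{"name": "send_rows", "arguments": {"jaw": [230,230,230,230,230,230,230], "travel": [[0.001,0,0.008],[0.001,0,0.016],[0.001,0,0.022],[0.001,0,0.027],[0.001,0,0.03],[0.001,0,0.03],[0.001,0,0.03]], "dr": [[0,0,0.0],[0,0,0],[0,0,0],[0,0,0],[0,0,0],[0,0,0],[0,0,0]]}}

```text
clock: 7.45
ee_pos: [488.0, 134.4, 20.4]
eef_rot: [[-0.005, 1.0, 0.0], [1.0, 0.005, 0.0], [0.0, 0.0, -1.0]]
ft_force: [-0.4, -0.4, -1.7]
grip_width: 20.5
```

Emit:
{"name": "send_rows", "arguments": {"jaw": [230,230,230,230,230], "travel": [[0,0,0.001],[0,0,0.002],[0,0,0.003],[0,0,0.0037],[0,0,0.0037]], "dr": [[0,0,0.0],[0,0,0],[0,0,0],[0,0,0],[0,0,0]]}}

```text
clock: 7.95
ee_pos: [487.8, 134.4, 16.5]
eef_rot: [[-0.005, 1.0, -0.0], [1.0, 0.005, 0.0], [0.0, -0.0, -1.0]]
ft_force: [1.1, -0.5, -1.7]
grip_width: 20.1
```

Emit:
{"name": "send_rows", "arguments": {"jaw": [230,230,230], "travel": [[0,0,0.0006],[0,0,0.001],[0,0,0.001]], "dr": [[0,0,0.0],[0,0,0],[0,0,0]]}}

```text
clock: 8.25
ee_pos: [488.0, 134.4, 16.2]
eef_rot: [[-0.005, 1.0, 0.0], [1.0, 0.005, 0.0], [0.0, 0.0, -1.0]]
ft_force: [-2.2, -0.2, 3.1]
grip_width: 20.4
```

Contact, so I'll release and back up, moving towards the knob.

Emit:
{"name": "send_rows", "arguments": {"jaw": [200,150,120,120,120,120,120,120,120,120], "travel": [[0,0,0],[0,0,0],[0,0,0],[0,0,-0.01],[0,0,-0.03],[0,0,-0.06],[-0.025,0,-0.075],[-0.05,0,-0.075],[-0.076,0,-0.075],[-0.076,0,-0.075]], "dr": [[0,0,0.0],[0,0,0],[0,0,0],[0,0,0],[0,0,0],[0,0,0],[0,0,0],[0,0,0],[0,0,0],[0,0,0]]}}

```text
clock: 9.25
ee_pos: [488.8, 56.1, 91.6]
eef_rot: [[-0.002, 1.0, 0.002], [1.0, 0.002, -0.001], [-0.001, 0.002, -1.0]]
ft_force: [0.5, -0.3, 0.8]
grip_width: 45.2
```

```bash
python3 - <<'E'
from h import *
o=r.get_obs();print(o["clock"],o["ee_pos"],o["qd"].round(3),o["eef_rot"].round(3).tolist(),o["ft_force"],o["grip_width"])
import pickle;pickle.dump(r.camera_params("wrist"),open("/tmp/P","wb"))
save("wrist","w5.png")
E
```

```text
9.25 [488.79567062  56.11189246  91.6223257 ] [ 0.043  0.012  0.001  0.046 -0.002  0.034] [[-0.002, 1.0, 0.002], [1.0, 0.002, -0.001], [-0.001, 0.002, -1.0]] [ 0.52567267 -0.25357952  0.79569933] 45.224706432331025
```

View pics/w5.png

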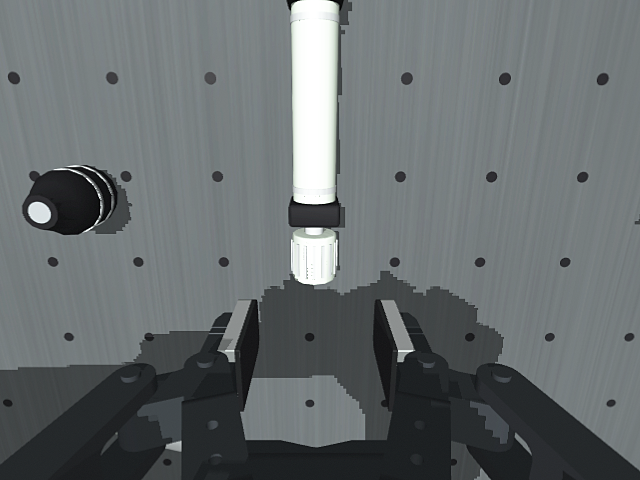

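The gauge lies flat and free: knob at (314,257), end cap (314,214). The objective is well off to the left.

```bash
python3 - <<'E'
from h import *
import pickle;P=pickle.load(open("/tmp/P","rb"))
print(ray("wrist",[[314,232],[314,257],[314,282]],25,P).round(1),ray("wrist",[[291.5,257],[336,257],[314,230],[314,282]],13,P).round(1),ray("wrist",[[315,100],[313.5,190]],20,P).round(1))
# end cap outer edge at top z=26
print(ray("wrist",[[314,227],[314,204]],26,P).round(1))
E
```

```text
[[487.3  75.1  25. ]
 [487.3  61.6  25. ]
 [487.3  47.5  25. ]] [[475.   57.1  13. ]
 [499.4  57.1  13. ]
 [487.3  72.6  13. ]
 [487.3  42.2  13. ]] [[487.7 138.4  20. ]
 [487.   95.6  20. ]]
[[487.3  78.   26. ]
 [487.3  89.8  26. ]]
```

Emit:
{"name": "send_rows", "arguments": {"jaw": [120,120,120,120,120], "travel": [[0,-0.0005,0.02],[0,-0.0005,0.04],[0,-0.0005,0.05],[0,-0.0005,0.05],[0,-0.0005,0.05]], "dr": [[0,0,0.0],[0,0,0],[0,0,0],[0,0,0],[0,0,0]]}}

```text
clock: 9.8
ee_pos: [488.2, 58.8, 41.1]
eef_rot: [[-0.006, 1.0, 0.001], [1.0, 0.006, 0.0], [0.0, 0.001, -1.0]]
ft_force: [0.8, -0.1, 0.2]
grip_width: 45.2
```

Emit:
{"name": "send_rows", "arguments": {"jaw": [120,120,120,170,220,230,230,230,230], "travel": [[0,-0.0009,0.012],[0,-0.0009,0.024],[0,-0.0009,0.024],[0,-0.0009,0.024],[0,-0.0009,0.024],[0,-0.0009,0.024],[0,-0.0009,0.024],[0,-0.0009,0.024],[0,-0.0009,0.024]], "dr": [[0,0,0.0],[0,0,0],[0,0,0],[0,0,0],[0,0,0],[0,0,0],[0,0,0],[0,0,0],[0,0,0]], "grip_force": 40}}

```text
clock: 10.7
ee_pos: [487.1, 58.4, 16.8]
eef_rot: [[-0.005, 1.0, 0.0], [1.0, 0.005, 0.0], [0.0, 0.0, -1.0]]
ft_force: [0.1, -0.6, -0.7]
grip_width: 22.2
```

Emit:
{"name": "send_rows", "arguments": {"jaw": [230,230,230,230,230,230,230,230,230,230], "travel": [[-0.003,0,0],[-0.006,0,0],[-0.009,0,0],[-0.012,0,0],[-0.015,0,0],[-0.018,0,0],[-0.021,0,0],[-0.024,0,0],[-0.026,0,0],[-0.026,0,0]], "dr": [[0,0,0.0],[0,0,0],[0,0,0],[0,0,0],[0,0,0],[0,0,0],[0,0,0],[0,0,0],[0,0,0],[0,0,0]]}}

```text
clock: 11.7
ee_pos: [487.0, 32.4, 16.7]
eef_rot: [[-0.005, 1.0, 0.0], [1.0, 0.005, 0.0], [0.0, 0.0, -1.0]]
ft_force: [-1.1, 2.6, 1.5]
grip_width: 22.5
```

```bash
python3 - <<'E'
from h import *
o=r.get_obs();print(o["clock"],o["ee_pos"],o["qd"].round(3),o["ft_force"],o["grip_width"])
import pickle;pickle.dump(r.camera_params("wrist"),open("/tmp/P","wb"))
a,_=save("wrist","t3.png");cv2.imwrite("pics/w6.png",cv2.resize(a[100:460,220:410,::-1],None,fx=1.65,fy=1.65,interpolation=2))
E
```

```text
11.7 [487.02086449  32.38374604  16.67899767] [ 0.006 -0.001 -0.    -0.001 -0.     0.004] [-1.10215532  2.5869577   1.47778823] 22.531964495354188
```

View pics/w6.png

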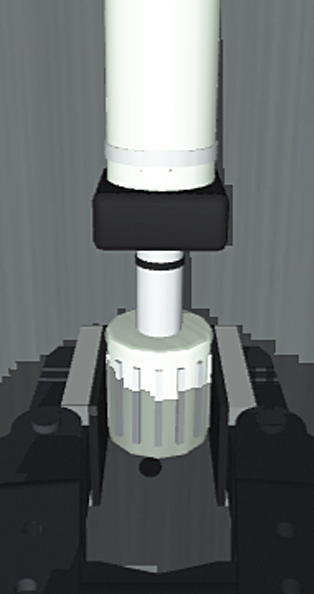

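First ring is out past the mouth, at crop (160,265); the second is not yet visible. I'll measure the extension.

```bash
python3 - <<'E'
from h import *
import pickle;P=pickle.load(open("/tmp/P","rb"))
c=lambda u,v:[u/1.65+220,v/1.65+100]
print("cap top outer edge z26 / lower edge",ray("wrist",[c(160,240)],26,P).round(1),ray("wrist",[c(160,249)],24,P).round(1))
print("ring z18",ray("wrist",[c(160,265)],18,P).round(1),"rod root at knob z18",ray("wrist",[c(160,336)],18,P).round(1),"barrel/cap joint z26",ray("wrist",[c(160,190)],24,P).round(1), P["eye"])
im=np.load("/tmp/wrist.npy").astype(int).sum(2)
print([(v,int(im[v,314:320].mean())) for v in range(212,310,1)])
E
```

```text
cap top outer edge z26 / lower edge [[486.5  69.9  26. ]] [[486.5  67.4  24. ]]
ring z18 [[486.6  61.8  18. ]] rod root at knob z18 [[486.7  45.7  18. ]] barrel/cap joint z26 [[486.4  79.2  24. ]] [485.88439915 110.00607471 144.7649335 ]
[(212, 762), (213, 765), (214, 765), (215, 691), (216, 0), (217, 75), (218, 122), (219, 129), (220, 133), (221, 146), (222, 149), (223, 161), (224, 155), (225, 154), (226, 152), (227, 151), (228, 152), (229, 151), (230, 148), (231, 148), (232, 151), (233, 148), (234, 146), (235, 146), (236, 140), (237, 140), (238, 142), (239, 136), (240, 138), (241, 137), (242, 137), (243, 136), (244, 134), (245, 133), (246, 133), (247, 133), (248, 128), (249, 107), (250, 67), (251, 95), (252, 765), (253, 754), (254, 737), (255, 735), (256, 736), (257, 748), (258, 765), (259, 337), (260, 81), (261, 122), (262, 105), (263, 110), (264, 752), (265, 757), (266, 737), (267, 734), (268, 734), (269, 734), (270, 734), (271, 734), (272, 734), (273, 734), (274, 734), (275, 733), (276, 733), (277, 734), (278, 733), (279, 733), (280, 733), (281, 733), (282, 733), (283, 733), (284, 733), (285, 733), (286, 733), (287, 733), (288, 733), (289, 733), (290, 733), (291, 732), (292, 732), (293, 733), (294, 732), (295, 733), (296, 732), (297, 732), (298, 732), (299, 732), (300, 732), (301, 732), (302, 738), (303, 760), (304, 536), (305, 465), (306, 479), (307, 486), (308, 487), (309, 493)]
```

Emit:
{"name": "send_rows", "arguments": {"jaw": [230,230,230,230,230,230,230,230], "travel": [[-0.003,0,0],[-0.006,0,0],[-0.009,0,0],[-0.0115,0,0],[-0.0135,0,0],[-0.0145,0,0],[-0.0145,0,0],[-0.0145,0,0]], "dr": [[0,0,0.0],[0,0,0],[0,0,0],[0,0,0],[0,0,0],[0,0,0],[0,0,0],[0,0,0]]}}

```text
clock: 12.55
ee_pos: [487.0, 18.2, 16.6]
eef_rot: [[-0.005, 1.0, -0.0], [1.0, 0.005, 0.001], [0.001, -0.0, -1.0]]
ft_force: [-1.3, 6.0, 2.2]
grip_width: 22.5
```

```bash
python3 - <<'E'
from h import *
o=r.get_obs();print(o["clock"],o["ee_pos"],o["ft_force"],o["grip_width"])
P=r.camera_params("wrist");a,_=save("wrist","t4.png")
im=a.astype(int).sum(2)[:,314:320].mean(1)
pr=[];b=im>400
for v in range(150,340):
    if b[v]!=b[v-1]:pr.append((v,round(float(ray("wrist",[[317,v-.5]],18,P)[0,1]),1),round(float(ray("wrist",[[317,v-.5]],24,P)[0,1]),1),bool(b[v])))
print(pr); print([(v,int(im[v])) for v in range(295,312)])
cv2.imwrite("pics/w7.png",cv2.resize(a[80:440,220:410,::-1],None,fx=1.65,fy=1.65,interpolation=2))
E
```

```text
12.55 [487.03466914  18.238011    16.63476287] [-1.29727107  5.97604557  2.20495185] 22.510653172892866
[(171, 77.9, 78.8, False), (210, 65.4, 66.8, True), (231, 58.3, 60.0, False), (236, 56.5, 58.4, True), (259, 48.4, 50.7, False), (264, 46.6, 49.0, True)]
[(295, 740), (296, 740), (297, 740), (298, 740), (299, 740), (300, 739), (301, 741), (302, 746), (303, 764), (304, 551), (305, 479), (306, 495), (307, 501), (308, 503), (309, 508), (310, 505), (311, 502)]
```

View pics/w7.png

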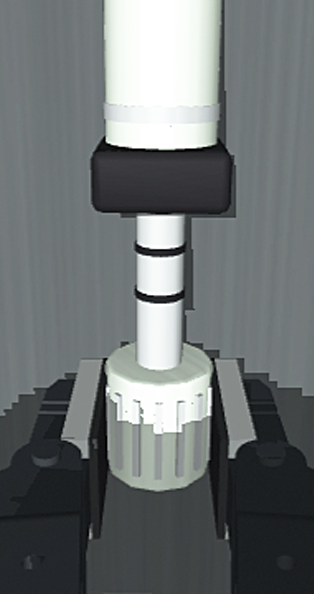

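Two thin rings are out at y=57.4 and 47.5, which puts the broad ring's centre at y≈67.4 against the mouth at y≈66.8, so about 0.6 mm short. The force of 6.0 N agrees. I'll nudge it and hold.

Emit:
{"name": "send_rows", "arguments": {"jaw": [230,230,230,230,230,230,230,230,230,230], "travel": [[-0.0003,0,0],[-0.0006,0,0],[-0.0006,0,0],[-0.0006,0,0],[-0.0006,0,0],[-0.0006,0,0],[-0.0006,0,0],[-0.0006,0,0],[-0.0006,0,0],[-0.0006,0,0]], "dr": [[0,0,0.0],[0,0,0],[0,0,0],[0,0,0],[0,0,0],[0,0,0],[0,0,0],[0,0,0],[0,0,0],[0,0,0]]}}

```text
clock: 13.6
ee_pos: [487.1, 17.8, 16.6]
eef_rot: [[-0.005, 1.0, -0.0], [1.0, 0.005, 0.001], [0.001, -0.0, -1.0]]
ft_force: [-0.9, 6.2, 2.5]
grip_width: 22.3
```

```bash
python3 - <<'E'
from h import *
o=r.get_obs();print(o["clock"],o["ee_pos"],o["ft_force"],o["grip_width"])
P=r.camera_params("wrist");a,_=save("wrist","t5.png")
im=a.astype(int).sum(2)[:,314:320].mean(1)
pr=[];b=im>400
for v in range(150,340):
    if b[v]!=b[v-1]:pr.append((v,round(float(ray("wrist",[[317,v-.5]],18,P)[0,1]),1),bool(b[v])))
print(pr,im[200:214].astype(int))
E
```

```text
13.6 [487.05913881  17.75227013  16.63805642] [-0.86759141  6.21900152  2.49696993] 22.313345082759287
[(169, 78.1, False), (210, 64.9, True), (231, 57.8, False), (236, 56.1, True), (259, 48.0, False), (264, 46.2, True)] [143 144 140 130 118 107  98  58  44 151 765 763 748 747]
```

Emit:
{"name": "send_rows", "arguments": {"jaw": [230,230,230,230,230], "travel": [[0,0,0],[0,0,0],[0,0,0],[0,0,0],[0,0,0]], "dr": [[0,0,0.0],[0,0,0],[0,0,0],[0,0,0],[0,0,0]]}}

```text
clock: 14.15
ee_pos: [487.0, 17.8, 16.6]
eef_rot: [[-0.005, 1.0, -0.0], [1.0, 0.005, 0.001], [0.001, -0.0, -1.0]]
ft_force: [-1.1, 6.3, 0.8]
grip_width: 22.2
```

Ring 2 is now at y≈57.0, so the broad ring sits at y≈67.0, at the mouth (66.8). It has been held over 1 s. Next I'll ease it home slowly.

Emit:
{"name": "send_rows", "arguments": {"jaw": [230,230,230,230,230,230,230,230,230,230], "travel": [[0.002,0,0],[0.004,0,0],[0.006,0,0],[0.008,0,0],[0.01,0,0],[0.012,0,0],[0.014,0,0],[0.016,0,0],[0.018,0,0],[0.02,0,0]], "dr": [[0,0,0.0],[0,0,0],[0,0,0],[0,0,0],[0,0,0],[0,0,0],[0,0,0],[0,0,0],[0,0,0],[0,0,0]]}}

```text
clock: 15.15
ee_pos: [487.1, 37.2, 16.7]
eef_rot: [[-0.005, 1.0, 0.0], [1.0, 0.005, -0.001], [-0.001, 0.0, -1.0]]
ft_force: [-1.2, 2.0, 1.4]
grip_width: 22.3
```

Emit:
{"name": "send_rows", "arguments": {"jaw": [230,230,230,230,230,230,230,230,230,230], "travel": [[0.002,0,0],[0.004,0,0],[0.006,0,0],[0.008,0,0],[0.01,0,0],[0.012,0,0],[0.0135,0,0],[0.015,0,0],[0.015,0,0],[0.015,0,0]], "dr": [[0,0,0.0],[0,0,0],[0,0,0],[0,0,0],[0,0,0],[0,0,0],[0,0,0],[0,0,0],[0,0,0],[0,0,0]]}}

```text
clock: 16.15
ee_pos: [487.0, 52.2, 16.7]
eef_rot: [[-0.005, 1.0, 0.0], [1.0, 0.005, -0.0], [-0.0, 0.0, -1.0]]
ft_force: [-0.2, -1.2, 0.3]
grip_width: 22.6
```

```bash
python3 - <<'E'
from h import *
o=r.get_obs();print(o["clock"],o["ee_pos"],o["ft_force"],o["grip_width"])
P=r.camera_params("wrist");a,_=save("wrist","t6.png")
im=a.astype(int).sum(2)[:,314:320].mean(1)
pr=[];b=im>400
for v in range(150,340):
    if b[v]!=b[v-1]:pr.append((v,round(float(ray("wrist",[[317,v-.5]],18,P)[0,1]),1),bool(b[v])))
print(pr,im[280:312].astype(int))
E
```

```text
16.15 [487.00812081  52.1592158   16.66381022] [-0.16775165 -1.23702301  0.29037872] 22.59655611090852
[(263, 80.9, False), (297, 68.3, True)] [126 125 126 123 123 121 122 121 123 121 121 120 120 119 101  58 242 765
 724 709 708 709 714 736 539 427 445 451 454 458 457 449]
```

Home: the cap-to-knob gap is about 6 mm and the push force is −1.2 N. Next I'll release and retract.

Emit:
{"name": "send_rows", "arguments": {"jaw": [210,180,150,120,120,120,120,120,120,120], "travel": [[0,0,0],[0,0,0],[0,0,0],[0,0,0],[0,0,0],[0,0,-0.02],[0,0,-0.05],[0,0,-0.085],[0,0,-0.12],[0,0,-0.12]], "dr": [[0,0,0.0],[0,0,0],[0,0,0],[0,0,0],[0,0,0],[0,0,0],[0,0,0],[0,0,0],[0,0,0],[0,0,0]]}}

```text
clock: 17.2
ee_pos: [490.5, 52.4, 142.8]
eef_rot: [[-0.005, 1.0, 0.012], [1.0, 0.005, 0.0], [0.0, 0.012, -1.0]]
ft_force: [0.1, 0.0, -0.1]
grip_width: 45.3
```

Emit:
{"name": "send_rows", "arguments": {"jaw": [120,120,120,120,120,120], "travel": [[0.02,0,-0.01],[0.04,0,-0.02],[0.06,0,-0.03],[0.07,0,-0.04],[0.07,0,-0.04],[0.07,0,-0.04]], "dr": [[0,0,0.0],[0,0,0],[0,0,0],[0,0,0],[0,0,0],[0,0,0]]}}

```text
clock: 17.8
ee_pos: [486.5, 121.9, 176.2]
eef_rot: [[-0.005, 1.0, -0.0], [1.0, 0.005, -0.001], [-0.001, -0.0, -1.0]]
ft_force: [0.5, -0.3, 1.2]
grip_width: 45.4
```

```bash
python3 - <<'E'
from h import *
o=r.get_obs();print(o["clock"],o["ee_pos"],o["ft_force"],o["grip_width"])
save("wrist","w8.png")
E
```

```text
17.8 [486.51395798 121.93392959 176.24089305] [ 0.46438774 -0.27907193  1.16850197] 45.423087012919
```

View pics/w8.png

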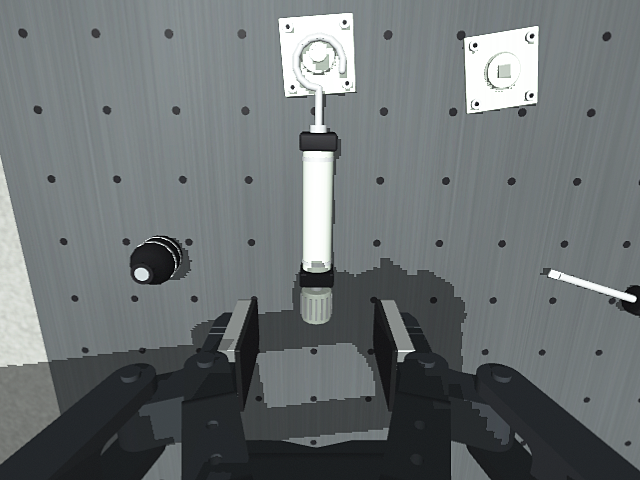

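The gauge lies flat with its hook round the stud at (319,55) and slack, and the knob (316,305) is home. The objective hasn't been touched and the robot is clear, so I'm handing in.

```bash
python3 -c "
from rig import r
print(r.job_done())"
```

```text
the job is handed in; nothing more can be done
None
```

I carried out the proof pull and handed the job in at about 18 s; the hand-in reports no verdict.

- **Set-down:** I took the larger gauge from the tray and lowered its hook over the stud on the nearer plate. I laid it flat on the -y side and let go.
- **Pull:** I drew the knob until the broad ring stood at the mouth. I worked out its position from the two thin rings in view, about 0.2 mm from the mouth with 6.2 N of pull, and held it there for more than 1 s. The wrist camera couldn't see the broad ring itself, because the end cap hides the mouth.
- **Return:** I eased the plunger home at about 20 mm/s and then pushed the gauge a few mm so the hook was slack. The gap between knob and cap measured about 6 mm, which means fully home.
- **Last picture:** The gauge lies flat with its hook loosely round the stud, the plunger is home and the gripper is clear. In that view the objective and the second plate look undisturbed. I took no final overall picture of the slim gauge or the other bystanders, but the arm kept clear of them.
- **Disagreement:** The first stud positions from the fixed cameras differed by up to about 10 mm, so I used the close wrist views, which agreed with each other to about 1 mm.

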